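# Lock the quarter-turn plug into the gear case

## Task

Close up the gear case: pick up the loose metal plug, fit it upright into the round port on top of the case, push it down against the spring and turn it clockwise (seen from above) about a quarter turn until it springs up into its locked detent, then let go. The port's two slots may not stand square to the case, so feel for them, and use a gentle hand: never force the plug against the case. Leave the jar, the battery pack and the tape measure where they are.

Things in the scene. Friction and masses are not known exactly. Their poses are not given: they have to be found in the camera images.
- plug: Loose bare-metal plug, 66 mm tall, about 150 g, standing upright. Origin: centre of its bottom end; z up its axis; x along the handle bar and lugs (a half turn makes no difference). From the bottom: round stem 32 mm across (26 mm at the end, chamfered over 4 mm), disc flange 64 mm across from 27 to 32 mm up, then the handle bar.
- plug_grip (a point): On the plug's axis 53 mm above its bottom, axes as the plug's: where to grip the handle bar, which is 56 mm long (x), 14 mm thick (y) and runs from 32 to 66 mm above the plug's bottom.
- plug_lugs (a point): On the plug's axis 11 mm above its bottom, axes as the plug's: the middle of its two opposite lugs, which stick out of the stem along +x and -x to 23 mm from the axis; each is 8 mm wide (y) and 6 mm high (8 to 14 mm above the bottom).
- gear_case: Fixed grey gear case, 174 x 150 mm at the foot, top plate 150 (x) x 130 (y) mm, 55 mm above the bench, with four bolt heads 6 mm high at its corners. Origin: centre of its underside, z up. The port is in the middle of the top.
- port (a point): Centre of the port's mouth, on the top face of its steel ring (80 mm across, 57 mm above the bench); axes as the case's. Bore 35 mm. Two opposite slots, 11 mm wide, reach 25 mm from the axis. They lie along x only roughly: the ring is clocked up to 0.42 rad either way, unmeasured; the lugs enter within about 5 degrees of them, else they rest on the ring (plug origin 8 mm below port).
- follower (a point): 12 mm below port, on its axis: here a sprung disc in the bore meets the plug's bottom, with 2.5 N, rising by 0.45 N per mm deeper; a plug let go in the slots floats back to here. With its bottom 24 mm below port (about 8 N) the lugs are just under the ring and the plug can turn, clockwise from above only; at 27 mm the flange meets the ring, a hard stop.
- locked (a point): 20 mm below port, on its axis: where the plug's bottom stands when locked. The detents under the ring, 4 mm deep, are centred 80 degrees clockwise from the slots, with a little play and hard stops about 7 degrees past the centre. Let go there, the spring lifts the plug to this point; let go short of it, the plug stays 24 mm below port and can be turned further.
- glass_jar: Bystander: glass jar with a green lid, 69 mm across, 84 mm tall, origin under its centre.
- battery_pack: Bystander: battery pack of a drill, 55 x 70 x 54 mm, origin under its centre.
- tape_measure: Bystander: tape measure, 37 x 85 x 61 mm, origin under its centre.
Things that resemble listed ones, but are neither listed nor needed, are in the scene too. What is shaped like the plug but orange is not meant. There is more than one size of the gear_case; the one meant has the size given above.

How it is judged:
On the way:
1. the plug is pushed down through the slots until its lugs are below the ring (z of plug in the frame of port below -0.0225 m and horizontal distance between plug and port below 0.005 m), for 0.1 s.
At the end, for the whole second after the job is handed in: The plug is let go and at rest in its locked detent: turned about a quarter turn (80 degrees) from the slots, its origin 18 to 22 mm below the port's mouth, within 4 mm of the port's axis, upright within 0.1 rad (z of plug in the frame of port between -0.0222 and -0.018 m and horizontal distance between plug and port below 0.004 m and angle between the x axis of plug and the x axis of port, either way round above 0.8 rad and angle between plug's own z axis and vertical below 0.1 rad and linear speed of plug below 0.02 m/s); the robot touches nothing.
It fails at once if the plug is forced against the gear case with more than 60 N (contact force between plug and gear_case above 60 N).
It fails at once if the jar, the battery pack or the tape measure is moved more than 15 mm (distance of any of glass_jar, battery_pack, tape_measure from where it was at the start of the episode above 0.015 m).
It also fails if it takes over 54 s, if anything falls off the work surface, if the arm or the gripper's body presses on something with over 40 N, if the wrist force passes 120 N, or if a joint passes its speed limit or range.

## Robot

A 6-joint arm with a two-finger parallel gripper is mounted at the origin on a cart in front of the work surface, level with it; the furniture and walls round the work are solid. World frame = base frame: x ahead of the robot, y to its left, z up, the work surface at z = 0. Lengths are in m, angles in rad, forces in N, time in s.
With the tool pointing down it reaches from about 0.35 to 0.975 m from the base axis. Payload 17.4 kg.
Tool frame: the origin (TCP) lies midway between the tips of the shut fingers; the grasp point (between the pads) lies 19 mm behind it; z points along the fingers, y is the line along which they close (so a half turn about z gives the same grasp; the last joint's range is limited). The gripper opens to 85 mm and grips with 20 to 120 N. Pads are 22 mm wide; open, the fingers measure 114 mm over their backs; the gripper's body (76 mm by 85 mm) begins 54 mm behind the grasp point. The pads swing forward as they close: fully open they stand 13 mm farther back than shut.
Start: joints at [-1.367, 0.116, 1.442, -0, 1.584, -0.038], TCP at [0.162, -0.655, 0.231] pointing down, gripper open.
Joint ranges: [-2.83, 2.83], [-0.83, 2.19], [0.07, 2.5], [-1.14, 4.28], [0.01, 3], [-2.97, 2.97]. Speed limits (rad/s): [1.89, 1.89, 2.22, 3.14, 3.14, 3.14].

## Interface

Orientations are given as a unit quaternion [x, y, z, w].
In Python, from bench import env gives the robot as it stands. The module is installed in compiled form; this text tells all that it offers. Calls block until the motion is done:
- env.move_ptp(position, orientation): joint-space move of the TCP to a pose.
- env.movel(position, orientation=None, max_speed=0.15, contact_N=None): straight line of the TCP; orientation=None keeps the orientation; max_speed is the mean speed in m/s. With contact_N (N) it stops when the force on the tool has changed by that much, and returns True; else False.
- env.move_joints(angles): joint-space move.
- env.grip(opening, newtons=None): finger opening in m; newtons is the grip in N (None keeps the last); returns when the fingers have stopped.
- env.dwell(seconds).
- env.inverse_kinematics(position, orientation): joint angles nearest the present ones, or None.
- env.read_state(): the state.
- env.capture(name): name is "side" or "top" or "wrist"; returns a dict with "frame" (420x560x3 uint8, red, green, blue), "fx", "fy", "cx", "cy" (pixels), "extrinsics" (4x4, takes a point from camera to world coordinates). Camera axes: x right, y down, z forward; pixel columns grow to the right and rows downward; lengths in m; the calibration is good to about 2 mm. A picture is of the moment at which its call begins. There is no depth.
A pose or a line that the arm cannot do raises env.PlanningError and nothing moves.
- env.finish_job(): hands the job in; it is judged then, once.
The state is a dict: "t": time; "joint_positions": joint angles; "joint_vel": joint speeds; "tau": joint torques, N m; "position": TCP position; "ee_rot": TCP orientation; "contact_force": force on the tool from outside, world axes, zero at the start; "ft_torque": the same for the moment, N m; "grip_width": finger opening in m; "grip_force": force on a finger pad.
Only numpy, scipy, OpenCV 4.12 (cv2) and the standard library are available. Lean on these libraries where they do the work, as an engineer would, in place of code of your own. Each camera call takes 0.05 s, during which the arm holds its last target. There are 200 camera calls.

## Working session

There is one attempt and no reset: what is moved stays moved. The work goes in short steps, each a Python script; the robot and the scene stay as the last script left them, time stands still between calls to the robot, and variables do not carry over. Pictures are saved under pics/ and viewed, at most 10 in all, crops included, and the job is handed in when it is done.

```bash
mkdir -p pics
cat > h.py <<'E'
import numpy as np, cv2
from bench import env
def snap(cam,name):
    c=env.capture(cam); cv2.imwrite(f'pics/{name}.png',c['frame'][:,:,::-1]); np.savez(f'pics/{name}.npz',**c); return c
def ray(c,u,v,z):
    T=np.array(c['extrinsics']); d=T[:3,:3]@np.array([(u-c['cx'])/c['fx'],(v-c['cy'])/c['fy'],1]); o=T[:3,3]
    return o+d*(z-o[2])/d[2]
def proj(c,p):
    T=np.linalg.inv(np.array(c['extrinsics'])); q=T[:3,:3]@np.array(p)+T[:3,3]
    return np.array([c['fx']*q[0]/q[2]+c['cx'],c['fy']*q[1]/q[2]+c['cy']])
def down(yaw): # tool z down, tool y axis at world angle yaw
    from scipy.spatial.transform import Rotation as R
    y=np.array([np.cos(yaw),np.sin(yaw),0]); z=np.array([0,0,-1.]); x=np.cross(y,z)
    return R.from_matrix(np.column_stack([x,y,z])).as_quat()
E
python3 - <<'E'
from h import *
a=snap('top','top0'); b=snap('side','side0')
cv2.imwrite('pics/both.png',np.vstack([cv2.resize(c['frame'],(800,600))[:,:,::-1] for c in (a,)]))
for c in (a,b): print(np.round(c['extrinsics'],3).tolist(),c['fx'],c['cx'],c['cy'])
s=env.read_state();print(s['t'],s['ee_rot'],s['contact_force'])
E
```

```text
[[0.116, -0.96, 0.254, 0.341], [-0.993, -0.113, 0.026, 0.187], [0.003, -0.255, -0.967, 1.008], [0.0, 0.0, 0.0, 1.0]] 382.1218628226579 281.23700401713756 210.85297035521472
[[0.999, -0.028, 0.03, 0.531], [-0.041, -0.554, 0.832, -0.84], [-0.007, -0.832, -0.554, 0.766], [0.0, 0.0, 0.0, 1.0]] 443.78904199056615 279.5613753357464 210.33174576546648
0.1 [ 9.92699700e-01  1.20611113e-01 -4.73205549e-05 -5.13046497e-04] [-0.74274679  0.23889373 -0.20123993]
```

View pics/top0.png

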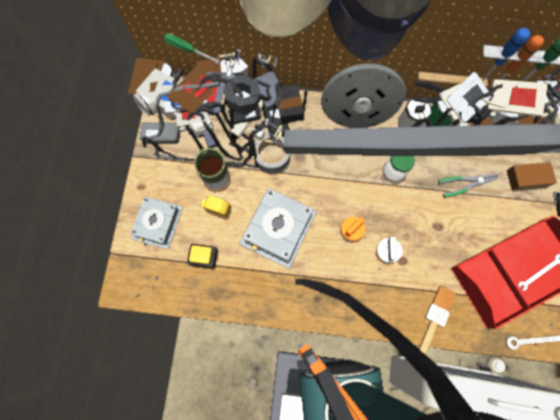

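View pics/side0.png

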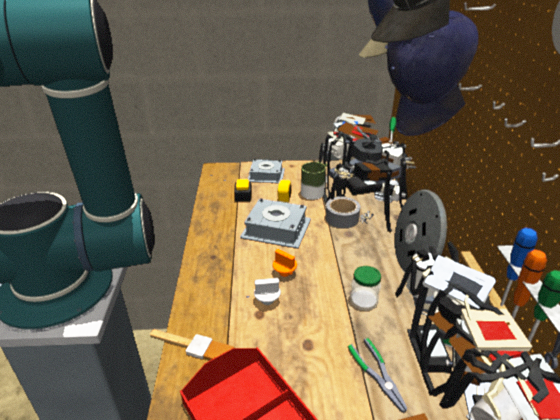

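The top view shows the bare plug at about (390,250), the orange decoy at (353,229), the larger case with its port at (278,224), and a smaller case at (155,222). The side view agrees.

Run:
```python
from h import *
c=dict(np.load('pics/top0.npz')); s=dict(np.load('pics/side0.npz'))
print('plug',ray(c,390,250,.04),ray(s,267,293,.035))
print('port',ray(c,278,224,.057),ray(s,276,213,.057))
P=[ray(c,u,v,.055) for u,v in ((272,190),(315,208),(291,265),(242,245))]
print([np.linalg.norm(P[i]-P[(i+1)%4]) for i in range(4)])
plug=ray(c,390,250,.04)
st=env.read_state();print(st['position'],st['joint_positions'])
# look from above
for yaw in np.arange(-3,3.1,.5):
    q=env.inverse_kinematics([plug[0],plug[1],.28],down(yaw)); print(yaw,None if q is None else np.round(q,2))
w=snap('wrist','w0'); print(np.round(w['extrinsics'],3).tolist(),w['fx'])
```

```text
plug [ 0.52510294 -0.07426627  0.04      ] [ 0.5278769 -0.0871503  0.035    ]
port [0.55558721 0.21727316 0.057     ] [0.55928355 0.21132632 0.057     ]
[np.float64(0.1216507431515304), np.float64(0.15989367647946806), np.float64(0.13296479083225446), np.float64(0.16353025273336705)]
[ 0.16158599 -0.65522114  0.2306531 ] [-1.36679919e+00  1.16474068e-01  1.44213179e+00 -9.15369904e-06
  1.58401721e+00 -3.78139483e-02]
-3.0 [-0.19 -0.21  1.68 -0.    1.67  2.81]
-2.5 [-0.19 -0.21  1.68 -0.    1.67  2.31]
-2.0 [-0.19 -0.21  1.68 -0.    1.67  1.81]
-1.5 [-0.19 -0.21  1.68 -0.    1.67  1.31]
-1.0 [-0.19 -0.21  1.68 -0.    1.67  0.81]
-0.5 [-0.19 -0.21  1.68 -0.    1.67  0.31]
0.0 [-0.19 -0.21  1.68 -0.    1.67 -0.19]
0.5 [-0.19 -0.21  1.68 -0.    1.67 -0.69]
1.0 [-0.19 -0.21  1.68 -0.    1.67 -1.19]
1.5 [-0.19 -0.21  1.68 -0.    1.67 -1.69]
2.0 [-0.19 -0.21  1.68 -0.    1.67 -2.19]
2.5 [-0.19 -0.21  1.68 -0.    1.67 -2.69]
3.0 None
[[0.241, -0.921, -0.307, 0.241], [-0.971, -0.229, -0.076, -0.636], [-0.001, 0.316, -0.949, 0.374], [0.0, 0.0, 0.0, 1.0]] 368.4770605444149
```

Run:
```python
from h import *
env.move_ptp([.48,-.08,.2],down(-np.pi/2)); c=snap('wrist','plug1')
env.move_ptp([.52,.215,.17],down(-np.pi/2)); d=snap('wrist','port1')
print(env.read_state()['t'], proj(c,[.525,-.078,.066]),proj(d,[.557,.215,.057]))
im=np.hstack([c['frame'][:,:,::-1],d['frame'][:,:,::-1]]); 
cr=[]
for x,p in((c,proj(c,[.525,-.078,.066])),(d,proj(d,[.557,.215,.057]))):
    u0=int(np.clip(p[0]-100,0,360));v0=int(np.clip(p[1]-100,0,220));print(u0,v0)
    cr.append(cv2.resize(x['frame'][v0:v0+200,u0:u0+200,::-1],(400,400),interpolation=2))
cv2.imwrite('pics/crop1.png',np.hstack(cr))
```

```text
3.7417 [274.68829029 133.00179365] [276.68506474 148.88174782]
174 33
176 48
```

View pics/crop1.png

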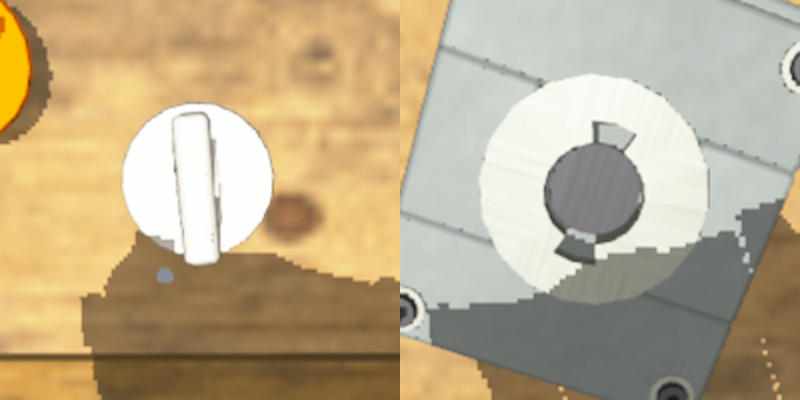

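The left crop shows the plug, its bar running from about (190,114) to (201,263). The right crop shows the ring spanning columns 480–708 and rows 74–303, with slot outer ends at (616,126) and (575,258).

Run:
```python
from h import *
c=dict(np.load('pics/plug1.npz'));d=dict(np.load('pics/port1.npz'))
f=lambda u,v:ray(c,174+u/2,33+v/2,.066)[:2]
g=lambda u,v:ray(d,176+(u-400)/2,48+v/2,.057)[:2]
A,B=f(190,113.5),f(201,263); print('bar',A,B,np.linalg.norm(A-B),(A+B)/2,np.arctan2(*(A-B)[::-1]))
fl=[ray(c,174+u/2,33+v/2,.032)[:2] for u,v in((123,180),(273,180),(197,103))];print('flange',fl)
r=[g(480,188),g(708,188),g(594,74),g(594,303)];print('ring',r,np.linalg.norm(r[0]-r[1]),np.linalg.norm(r[2]-r[3]),(r[0]+r[1])/2,(r[2]+r[3])/2)
U,L=g(616,126),g(575,258);print('slots',U,L,np.linalg.norm(U-L),(U+L)/2,np.arctan2(*(U-L)[::-1]))
e=g(447,45)-g(400,205);print('case edge',np.arctan2(*e[::-1]))
print(np.array(c['extrinsics'])[:3,3],np.array(d['extrinsics'])[:3,3])
# automatic flange/ring check
for im,ex in((c,'plug'),(d,'ring')):
    hsv=cv2.cvtColor(im['frame'],cv2.COLOR_RGB2HSV); m=((hsv[:,:,1]<40)&(hsv[:,:,2]>215)).astype(np.uint8)
    cs,_=cv2.findContours(m,0,1); k=max(cs,key=cv2.contourArea); print(ex,cv2.minEnclosingCircle(k),cv2.contourArea(k))
```

```text
bar [ 0.55578619 -0.07400524] [ 0.50111331 -0.07778371] 0.054803290646598814 [ 0.52844975 -0.07589448] 0.06900093619194428
flange [array([ 0.52868933, -0.04514163]), array([ 0.52873359, -0.10734669]), array([ 0.55908969, -0.07597663])]
ring [array([0.56177091, 0.25712523]), array([0.56182148, 0.17797129]), array([0.59946322, 0.21738318]), array([0.51988141, 0.2177405 ])] 0.07915395639169619 0.079582616406987 [0.56179619 0.21754826] [0.55967231 0.21756184]
slots [0.5827311  0.21001797] [0.53678554 0.22446436] 0.04816318378599084 [0.55975832 0.21724117] -0.30463686187326566
case edge -0.36285784666136844
[ 0.56172224 -0.081114    0.34315282] [0.60188019 0.21351546 0.31332071]
plug ((272.4745788574219, 124.22023010253906), 39.93577575683594) 4123.5
ring ((272.2613830566406, 141.59364318847656), 57.911094665527344) 6364.5
```

Run:
```python
from h import *
px,py,a=.5283,-.0763,.069
q=down(a+np.pi/2)
env.grip(.055,80)
env.move_ptp([px,py,.15],q)
env.movel([px,py,.036],contact_N=15)
env.grip(0,80)
s=env.read_state();print(s['t'],s['position'],s['grip_width'],s['grip_force'],s['contact_force'])
if s['grip_width']>.01:
    env.movel([px,py,.15],max_speed=.2)
    env.move_ptp([.5597,.2174,.15],down(-.305+np.pi/2))
    env.movel([.5597,.2174,.105])
    env.dwell(.2)
    s=env.read_state();print(s['t'],s['position'],s['grip_width'],s['contact_force'],s['joint_positions'][5])
    c=snap('wrist','hold'); snap('side','hold_side')
```

```text
8.6417 [ 0.52864181 -0.0764133   0.03665085] 0.012814669887437366 78.38897109031677 [-0.58708169  0.04481721  6.64715971]
11.1417 [0.56020586 0.21743072 0.10626242] 0.012809630899115665 [ 0.57412644  0.17347126 -1.57224494] -0.9378929383659054
```

View pics/hold.png

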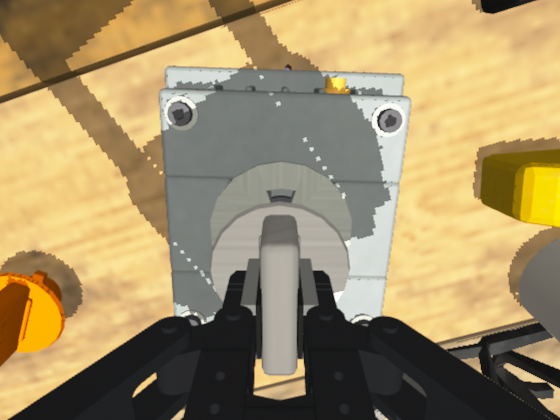

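The plug is held upright. The visible slot at (281,195) lines up with the bar at column 280.

Run:
```python
from h import *
O=.0366
def rep(k):
    s=env.read_state();p=s['position'];print(k,round(s['t'],2),np.round(p,4),'depth',round((p[2]-O-.057)*1e3,1),np.round(s['contact_force'],1),np.round(s['ft_torque'],2))
X,Y=.5597,.2174
h=env.movel([X,Y,.057+O-.0105],max_speed=.03,contact_N=6);rep(h)
if not h:
    h=env.movel([X,Y,.057+O-.018],max_speed=.03,contact_N=12);rep(h)
    if not h: h=env.movel([X,Y,.057+O-.0255],max_speed=.03,contact_N=15);rep(h)
```

```text
False 12.12 [0.5598 0.2174 0.0833] depth -10.3 [ 0.6 -0.9 -2.3] [-0.04  0.02 -0.02]
False 12.53 [0.5599 0.2175 0.0759] depth -17.7 [0.7 0.9 2.2] [ 0.05 -0.24  0.  ]
False 12.93 [0.56   0.2175 0.0684] depth -25.2 [ 1.  -0.1  6.3] [-0.07 -0.04  0.02]
```

In the slots and below the ring with little force. Next is the clockwise turn.

Run:
```python
from h import *
O=.0366
env.dwell(.15)
X,Y=.5597,.2174; y0=-.305+np.pi/2
for d in (15,30,45,60,70,76,80):
    h=env.movel([X,Y,.057+O-.0256],down(y0-np.radians(d)),contact_N=15)
    s=env.read_state();p=s['position'];print(d,h,round(s['t'],2),np.round(p,4),np.round(s['contact_force'],1),np.round(s['ft_torque'],2),round(s['joint_positions'][5],3),s['grip_width'])
    if h or abs(s['ft_torque'][2])>1: break
```

```text
15 False 13.48 [0.5599 0.2174 0.0684] [0.4 0.8 6.2] [-0.05  0.06 -0.02] -0.676 0.012931708568689988
30 False 13.89 [0.5599 0.2174 0.0683] [-0.3 -0.5  7. ] [-0.01  0.05  0.02] -0.414 0.013057830131620025
45 False 14.3 [0.5599 0.2174 0.0684] [ 0.4 -0.3  6.4] [-0.    0.11 -0.02] -0.152 0.012705584606967368
60 False 14.71 [0.5599 0.2174 0.0684] [-0.3  0.5  6.5] [-0.02  0.07 -0.02] 0.11 0.013082836235138225
70 False 15.03 [0.5599 0.2174 0.0683] [ 0.2 -0.1  6. ] [-0.01  0.06  0.04] 0.285 0.012262875122318806
76 False 15.29 [0.5599 0.2175 0.0683] [-0.6  0.1  6.5] [-0.01  0.07 -0.02] 0.389 0.012877884063908758
80 False 15.54 [0.5599 0.2175 0.0683] [-1.  -0.5  5.7] [0.02 0.08 0.04] 0.459 0.012807557842289404
```

Now I raise it gently to the locked depth. Any jump in force would tell me the detent is off.

Run:
```python
from h import *
O=.0366
X,Y=.5597,.2174
for z in (.0236,.0222,.0212,.0205):
    h=env.movel([X,Y,.057+O-z],max_speed=.01,contact_N=12); env.dwell(.15)
    s=env.read_state();print(z,h,round(s['t'],2),np.round(s['position'],4),np.round(s['contact_force'],1),np.round(s['ft_torque'],2))
    if h: break
```

```text
0.0236 False 16.04 [0.5599 0.2175 0.0703] [0.1 1.5 5.9] [ 0.06 -0.03 -0.04]
0.0222 False 16.48 [0.5598 0.2174 0.0715] [ 1.6 -0.4  4.4] [ 0.15 -0.22 -0.01]
0.0212 False 16.88 [0.5598 0.2174 0.0725] [1.7 1.4 3.9] [ 0.23 -0.41 -0.07]
0.0205 False 17.28 [0.5597 0.2174 0.0731] [2.9 1.  4.4] [ 0.27 -0.47  0.02]
```

The spring still pushes up at a plug depth of 20.5 mm, so the lugs are in the detent. Releasing and checking.

Run:
```python
from h import *
X,Y=.5597,.2174
env.grip(.055); env.dwell(.2)
env.movel([X,Y,.17],max_speed=.15)
q=down(-.305+np.pi/2-np.radians(80))
tx=np.array([-np.sin(-.305+np.pi/2-1.396),np.cos(-.305+np.pi/2-1.396)])
env.movel([X-.05*tx[0],Y-.05*tx[1],.17]); env.dwell(.3)
c=snap('wrist','end');s=env.read_state();print(s['t'],s['contact_force'])
print(proj(c,[X,Y,.057+.046]))
```

```text
19.5917 [ 0.21789824  0.43600371 -0.06307397]
[278.49600063 139.16702348]
```

View pics/end.png

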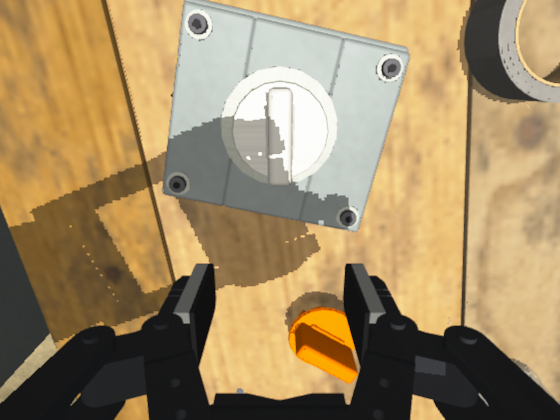

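The plug sits upright and centred in the port, with its bar vertical in the image from (280,90) to (280,184), so it stayed at the turned angle. The gripper is clear of it. Handing in.

```bash
python3 -c "
from bench import env
print(env.finish_job())"
```

```text
the job is handed in; nothing more can be done
None
```

I fitted the plug through the slots, turned it 80° clockwise, let it rise to the locked depth, released it and handed the job in at about 20 s; the hand-in call returned no verdict.

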